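# Tip the honey dipper out of its tube and put it away in the sliding-cover case

### The job

Put the honey dipper away for the breakfast buffet: tip its clear tube so that the dipper slides to the mouth and its handle sticks out, set the tube down again, and draw the dipper out by the handle, never gripping its ribbed head or letting the head touch the counter. Lay it (do not drop it) in the wooden case under the sliding cover and slide the cover fully shut, leaving the empty tube lying flat on the counter and the other breakfast things where they are.

Things in the scene. Friction and masses are not known exactly. Their poses are not given: they have to be found in the camera images.
- tube_mid (a point): Centre of a loose clear square acrylic tube, 210 mm long, 52 mm across (46 inside), 200 g. A dark wooden plug, 60 mm square x 14 mm, closes one end; a dark collar, 60 mm square x 12 mm, rings the mouth. It lies on plug and collar, centre line 30 mm up, lower inside wall 7 mm up; the bare acrylic between them can be gripped. x: along the tube from plug (-105 mm) to mouth plane (+105 mm); z up.
- tube_mouth (a point): Centre of the tube's mouth, in the collar's outer face, 105 mm from tube_mid; same axes. The opening is 46 mm wide but 36 high: a 5 mm sill stands up from the lower inside wall (one hangs from the upper too). Smooth: the dipper slides once the tube is tipped mouth-down by 13 to 22 degrees; up to about 40 degrees the sill holds its head back with the handle out. It stays put when level again.
- dipper_tip (a point): Handle end of a wooden honey dipper, on its axis. 150 mm long, 30 g: round handle 10 mm thick, 95 mm long, then a ribbed head 28 mm thick, 55 mm long. It starts inside the tube, handle to the mouth, tip 15 to 43 mm inside the mouth plane. In the level tube it lies level on its head, centre line 21 mm up; lift it some 9 mm for the head to clear the sill, or it drags the tube along. x: head to tip.
- dipper_mid (a point): Middle of the dipper's length on its centre line (on the handle, 75 mm from the tip); same axes as dipper_tip.
- dipper_head (a point): Centre of the dipper's ribbed head, 122.5 mm from the handle tip; same axes as dipper_tip.
- case_floor (a point): Centre of the inside floor of the fixed dark wooden utensil case, 5 mm above the counter. Inside 214 (x) by 88 mm (y); x is the way the cover opens, z up. Outside 230 x 104 mm and 48 mm high (the +x end wall is 37 mm high, below the cover). The cover's underside is 39 mm above the counter.
- cover_pull (a point): Centre of the dark pull on the case's pale sliding cover: a ridge 14 mm thick (x), 50 mm wide (y) and 18 mm high on the cover's top face, its top 63 mm above the counter, with free room round it. Axes as case_floor. With the cover shut it is 86 mm on the -x side of the middle of the case.
- cover (a joint): Travel of the sliding cover in m: 0 fully shut (stop), 0.185 fully open (stop). It opens along the case's +x axis, reaching out beyond the case's end; it needs about 2 N and stays where it is left. Fully open it uncovers 180 mm of the inside, at the -x end. It starts shut or up to 20 mm open.
- honey: Bystander: amber honey jar with a brass cap, 68 mm across and 95 mm high; origin at the centre of its base.
- jam: Bystander: red jam jar with a white cap, 64 mm across and 85 mm high; origin at the centre of its base.
- milk: Bystander: white milk bottle with a blue cap, 72 mm across and 165 mm high; origin at the centre of its base.
- sugar: Bystander: blue sugar bowl, 90 mm across and 60 mm high; origin at the centre of its base.
- saucer: Bystander: white saucer, 130 mm across and 18 mm high; origin at the centre of its base.
- coffee_cup: Bystander: white coffee cup with a handle, 74 mm across and 60 mm high; origin at the centre of its base.
- teaspoon: Bystander: steel teaspoon, 150 mm long, lying on the counter; origin at its middle.
There are look-alikes about, which are no part of the job. Leave any turquoise or yellow look-alike of the part that bears tube_mid alone.

How it is judged (in metres and radians):
On the way, in this order (a step that is already met when the one before it is completed fails the run):
1. the handle has slid at least 30 mm out of the tube's mouth with the head still inside, and nothing of the robot touches the dipper (x of dipper_tip in the frame of tube_mouth above 0.03 m and x of dipper_head in the frame of tube_mouth below 0 m and contact force between each of the arm, the fingers and dipper below 0.05 N), for 0.2 s.
2. the tube lies flat on the counter and the fingers hold the handle that sticks out while the head is still in the tube (contact force between the fingers and dipper above 1 N and x of dipper_head in the frame of tube_mouth below 0 m and height (world z) of tube_mid below 0.037 m and contact force between the fingers and tube below 0.1 N), for 0.1 s.
3. the dipper lies in the open case, let go (x of dipper_mid in the frame of case_floor between -0.107 and 0.107 m and y of dipper_mid in the frame of case_floor between -0.044 and 0.044 m and z of dipper_mid in the frame of case_floor below 0.026 m and value of joint cover above 0.05 m and contact force between the fingers and dipper below 0.05 N), for 0.2 s.
At the end, for the whole second after the job is handed in: The dipper lies inside the case (its middle within the 214 x 88 mm inside, no more than 26 mm above the floor), the cover is shut to within 6 mm, and the tube lies flat on the counter (within about 5 degrees, centre 24 to 37 mm up) (value of joint cover below 0.006 m and x of dipper_mid in the frame of case_floor between -0.107 and 0.107 m and y of dipper_mid in the frame of case_floor between -0.044 and 0.044 m and z of dipper_mid in the frame of case_floor between 0 and 0.026 m and height (world z) of tube_mid between 0.024 and 0.037 m and angle between tube_mid's own x axis and vertical between 1.48 and 1.66 rad); the robot touches nothing.
It fails at once if the fingers grip the dipper by its head (contact force between the fingers and dipper above 0.5 N and distance between the grasp point and dipper_head below 0.035 m).
It fails at once if the dipper's head lies or drags on the counter (x of dipper_head in the frame of tube_mouth above 0 m and height (world z) of dipper_head below 0.0165 m).
It fails at once if the dipper is let go in the air instead of laid down (head out of the tube and more than 75 mm up, not held) (contact force between the fingers and dipper below 0.02 N and distance between dipper_head and tube_mid above 0.125 m and height (world z) of dipper_head above 0.075 m).
It fails at once if a bystander is pushed more than 30 mm (distance of any of honey, jam, milk, sugar, saucer, coffee_cup, teaspoon from where it was at the start of the episode above 0.03 m).
It also fails if it takes over 72 s, if anything falls off the work surface, if the arm or the gripper's body presses on something with over 40 N, if the wrist force passes 120 N, or if a joint passes its speed limit or range.

### The arm

A 6-joint arm with a two-finger parallel gripper is mounted at the origin on the work surface. World frame = base frame: x ahead of the robot, y to its left, z up, the work surface at z = 0. Lengths are in m, angles in degrees, forces in N, time in s.
With the tool pointing down it reaches from about 0.35 to 0.875 m from the base axis. Payload 4.2 kg.
Tool frame: the origin (TCP) lies on the centre line of the jaws, within the pads' length; the fingertips stand tip_reach ahead of it and the grasp point (between the pads) is the TCP (tip_reach is the distance from the TCP to the fingertips, in m); z points along the fingers, y is the line along which they close (so a half turn about z gives the same grasp; the last joint's range is limited). The gripper opens to 87 mm and grips with 3 to 60 N. Pads are 19 mm wide; open, the fingers measure 117 mm over their backs; the gripper's body (75 mm by 190 mm) begins 51 mm behind the grasp point.
Start: joints at [80.42, 22.042, 0.453, 0, -68.411, -14.817], TCP at [0.258, 0.569, 0.242] pointing down, gripper open.
Joint ranges: [-179.83, 179.83], [-69.29, 118.12], [-61.27, 80.66], [-181.25, 117.63], [-171.15, -9.14], [-177.46, 177.46]. Speed limits (degrees/s): [159.86, 159.86, 180, 180, 180, 180].

### API

Orientations are given as a 3x3 rotation matrix whose columns are the frame's x, y, z axes.
In Python, from station import sense, capture, finish_job, tip_reach gives the robot as it stands.
- The arm moves only by the tool arm_command, never from a script. Its argument "deltas" is a list of rows, each a list of 7 numbers: the turn, a rotation vector about the tool's x, y, z in rad, then the shift along the tool's x, y, z in cm, then the closure, from -1 (fully open) to 1 (shut), so that 0 is half open. In form: [[rx, ry, rz, dx, dy, dz, hand], ...]. A call has 1 to 8 rows; each row is the pose to reach, as a shift and turn from the pose commanded when the call began, along the tool's axes at that moment; what a row does not reach only later rows make up. A row lasts 1/12 s, in which the tool goes at most 41.7 mm and 7.16 degrees, less where a joint would pass 70% of its speed; a pose out of reach is approached as far as the arm can. A call with a gripper value outside its range is refused whole. The fingers move at their own pace and stop on an object; the grip force is fixed at half the most. Time passes only in rows, so rows that repeat a pose let the fingers close. It gives the time, the measured TCP pose, the force, the opening and the grip force at its end, in the units of the state.
- sense(): the state, without advancing time (a new reading comes with each control period).
- capture(name): name is "scene" or "side" or "wrist"; returns a dict with "pixels" (480x640x3 uint8, blue, green, red), "fovy" (degrees; the focal length in pixels is half the picture's height over the tangent of half this angle, whatever the lens; pixels are square), "cx", "cy" (the principal point, pixels), "rvec" (rotation vector, rad) and "tvec" (3), from world to camera coordinates, as OpenCV has them. Camera axes: x right, y down, z forward; pixel columns grow to the right and rows downward; lengths in m; the calibration is good to about 2 mm. A picture is of the moment at which its call begins. There is no depth.
- finish_job(): hands the job in; it is judged then, once.
The state is a dict: "time_s": time; "joints": joint angles; "joint_velocities": joint speeds; "effort": joint torques, N m; "tcp_pos": TCP position; "ee_rot": TCP orientation; "wrist_force": force on the tool from outside, world axes, zero at the start; "moment": the same for the moment, N m; "gripper_width": opening from 0.0 (shut) to 1.0 (fully open); "gripper_force": force on a finger pad.
Only numpy, scipy, OpenCV 4.12 (cv2) and the standard library are available. Lean on these libraries where they do the work, as an engineer would, in place of code of your own. Each camera call takes 0.05 s, during which the arm holds its last target. There are 200 camera calls.

## Working session

There is one attempt and no reset: what is moved stays moved. The work goes in short steps, Python scripts to look and compute and a tool call to move; the robot and the scene stay as the last step left them, time stands still between calls to the robot, and variables do not carry over. Pictures are saved under pics/ and viewed, at most 12 in all, crops included, and the job is handed in when it is done.

Besides the shell and the picture viewer there is one more tool, called as name(argument=value, ...) on one line, values as JSON. arm_command: Moves the arm, as the interface text tells. Its arguments: {"type":"object","properties":{"deltas":{"type":"array"}},"required":["deltas"]}

```bash
mkdir -p pics; cat > h.py <<'E'
import numpy as np, cv2
from station import sense, capture, finish_job, tip_reach
def K(c):
    f=240/np.tan(np.radians(c["fovy"]/2)); return np.array([[f,0,c["cx"]],[0,f,c["cy"]],[0,0,1.]])
def ray(c,u,v,z):
    R=cv2.Rodrigues(np.array(c["rvec"],float))[0]; t=np.array(c["tvec"],float).ravel()
    o=-R.T@t; d=R.T@np.linalg.inv(K(c))@[u,v,1]; return o+d*(z-o[2])/d[2]
def proj(c,P):
    return cv2.projectPoints(np.array(P,float).reshape(-1,3),np.array(c["rvec"],float),np.array(c["tvec"],float),K(c),None)[0].reshape(-1,2)
E
python3 - <<'E'
from h import *
import pickle
for n in ("scene","side"):
    c=capture(n); cv2.imwrite(f"pics/{n}0.png",c["pixels"]); pickle.dump(c,open(n+"0.pkl","wb"))
    print(n,c["fovy"],c["cx"],c["cy"],c["rvec"],c["tvec"])
print(tip_reach,sense())
E
```

```text
scene 53.99729094213844 321.48797045393184 241.02795232974168 [ 1.51767712  1.8136536  -0.96157205] [ 0.14858706 -0.21497718  1.59184414]
side 44.890882749420165 322.877974992973 238.02077962437698 [ 2.08920065 -0.82018685  0.38625683] [-0.38045822  0.21334495  1.27859406]
0.019 {'time_s': 0.1, 'joints': array([ 8.04203656e+01,  2.20873566e+01,  3.87291263e-01, -2.50733443e-02,
       -6.84102470e+01, -1.48167420e+01]), 'joint_velocities': array([-0.08894314, -0.10207416,  0.23906135,  0.10180774,  0.09050981,
        0.06341789]), 'effort': array([ 4.44345314e-04, -3.91688490e+01,  1.87937719e+01,  4.23184231e+00,
        1.35280285e-02, -6.61220224e-05]), 'tcp_pos': array([0.25793001, 0.56874902, 0.24055686]), 'ee_rot': array([[ 9.10643137e-01, -4.13193122e-01, -7.21638119e-04],
       [-4.13193741e-01, -9.10641302e-01, -1.83071570e-03],
       [ 9.92856591e-05,  1.96530504e-03, -9.99998064e-01]]), 'wrist_force': array([-0.13839664, -0.37805887, -0.77296069]), 'moment': array([-0.01338811,  0.07317866,  0.02234595]), 'gripper_force': 0.0, 'gripper_width': 0.9996961616896605}
```

View pics/scene0.png

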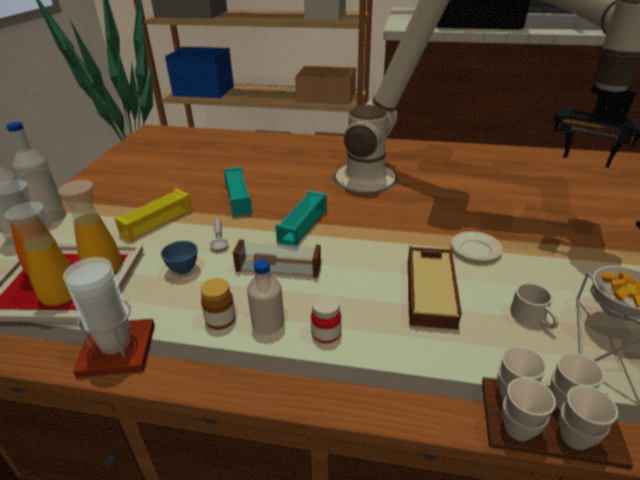

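View pics/side0.png

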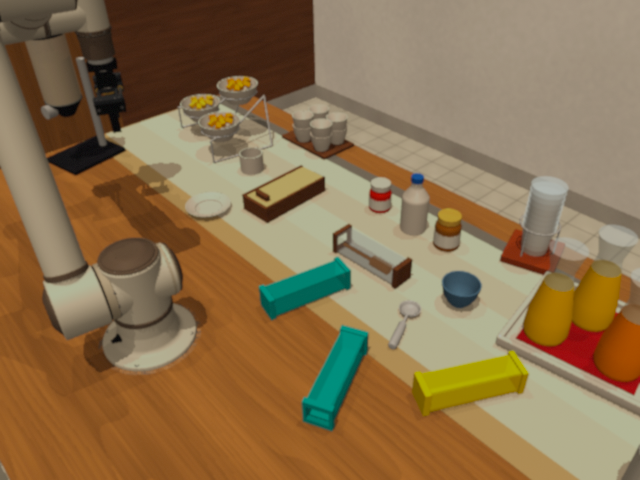

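The scene picture shows the clear tube at about (278,260), the case at (432,287), and milk and jam in front of the tube. The side picture shows the tube at (372,255) and the case at (285,192). I'll enlarge both.

```bash
python3 - <<'E'
import pickle,cv2,numpy as np
s=pickle.load(open("scene0.pkl","rb"))["pixels"]; d=pickle.load(open("side0.pkl","rb"))["pixels"]
def cr(i,x,y,w=100,h=75,k=4):
    o=cv2.resize(i[y:y+h,x:x+w],None,fx=k,fy=k,interpolation=cv2.INTER_CUBIC)
    o=cv2.convertScaleAbs(o,alpha=1.4,beta=10)
    for q in range(0,w,10): cv2.line(o,(q*k,0),(q*k,6 if q%50 else 14),(0,0,255),1)
    for q in range(0,h,10): cv2.line(o,(0,q*k),(6 if q%50 else 14,q*k),(0,0,255),1)
    return o
cv2.imwrite("pics/crop1.png",np.vstack([np.hstack([cr(s,230,225),cr(s,385,245,100,75)]),np.hstack([cr(d,325,215),cr(d,235,155)])]))
E
```

```text
(no output)
```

View pics/crop1.png

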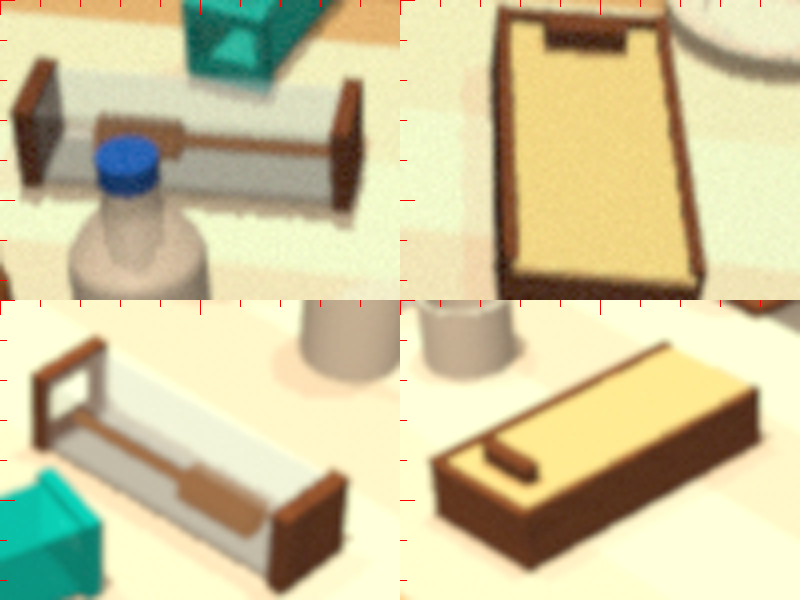

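```bash
cat > fit.py <<'E'
from h import *
import pickle
from scipy.optimize import least_squares
S=pickle.load(open("scene0.pkl","rb")); D=pickle.load(open("side0.pkl","rb"))
def P(p,M):
    x,y,a=p; M=np.array(M,float)/1000; c,s=np.cos(a),np.sin(a)
    return np.c_[x+c*M[:,0]-s*M[:,1], y+s*M[:,0]+c*M[:,1], M[:,2]]
def fit(p0,obs):
    def r(p): return np.concatenate([(proj(c,P(p,[m for m,_ in o]))-np.array([[off[0]+u/4,off[1]+v/4] for _,(u,v) in o])).ravel() for c,off,o in obs])
    s=least_squares(r,p0,loss="soft_l1"); return s.x,r(s.x).reshape(-1,2)
if __name__=="__main__":
    np.set_printoptions(precision=3,suppress=True)
    for c in (S,D):
        R=cv2.Rodrigues(np.array(c["rvec"]))[0]; print("cam",-R.T@np.array(c["tvec"]).ravel())
    tube=[(S,(230,225),[((-105,30,60),(40,60)),((-105,-30,60),(12,110)),((-105,-30,0),(20,183)),((-91,-30,0),(40,187)),((105,30,60),(362,82)),((105,-30,60),(357,140)),((105,-30,0),(352,210)),((93,-30,0),(330,205))]),
      (D,(325,215),[((105,30,60),(32,75)),((105,-30,60),(95,38)),((-105,30,60),(275,217)),((-105,-30,60),(347,178)),((-105,30,0),(280,292)),((-105,-30,0),(343,248))])]
    p,r=fit([.6,-.05,1.57],tube); print("tube",p,np.degrees(p[2])); print(r)
    case=[(S,(385,245),[((-115,-52,48),(97,10)),((-115,52,48),(267,12)),((115,52,48),(303,270)),((115,-52,48),(98,283))]),
      (D,(235,155),[((-115,-52,48),(130,212)),((-115,52,48),(33,160)),((115,-52,48),(358,90)),((115,52,48),(267,45)),((-115,-52,0),(130,270)),((115,-52,0),(358,140)),((-115,52,0),(38,215))])]
    q,r=fit([.6,.3,0],case); print("case",q,np.degrees(q[2])); print(r)
    a=ray(S,385+186/4,245+24/4,.063); b=ray(D,235+113/4,155+155/4,.063); print("pull",a,b)
    for w in (a,b):
        d=w[:2]-q[:2]; ca,sa=np.cos(q[2]),np.sin(q[2]); print("pull in case",ca*d[0]+sa*d[1],-sa*d[0]+ca*d[1])
    for n,u,v in [("honey",219,322),("milk",267,325),("jam",326,335),("sugar",180,268),("saucer",477,250),("cup",532,318),("spoonbowl",219,245),("spoonend",218,222),("teal1 near",290,238),("teal1 end",318,213)]: print(n,ray(S,u,v,0))
    for n,u,v in [("honey",447,242),("milk",413,228),("jam",380,206),("spoonbowl",409,309),("spoonend",395,345),("tealbot",278,312),("teal botR",350,288)]: print("D",n,ray(D,u,v,0))
E
python3 fit.py
```

```text
cam [1.43  0.129 0.736]
cam [-0.309 -0.927  0.933]
tube [ 0.527 -0.163  1.605] 91.98576752887831
[[-0.585 -1.529]
 [-0.748 -0.183]
 [ 0.213  0.83 ]
 [ 0.596  0.286]
 [ 0.555 -0.902]
 [-1.999 -0.948]
 [-0.24   1.077]
 [ 0.437  1.918]
 [-1.189 -1.335]
 [-0.548 -1.956]
 [ 2.149  0.744]
 [ 0.448 -1.145]
 [-0.571  1.272]
 [-0.403  0.48 ]]
case [0.563 0.213 0.05 ] 2.838817445616062
[[-0.666 -0.764]
 [-0.563  1.519]
 [ 0.189  1.6  ]
 [ 0.685 -5.772]
 [-0.994  0.644]
 [-0.841 -0.549]
 [ 1.285 -0.787]
 [-0.295 -1.628]
 [ 0.316  0.498]
 [ 1.514  0.535]
 [-0.409 -0.209]]
pull [0.481 0.21  0.063] [0.476 0.202 0.063]
pull in case -0.08215636287675866 0.0007356737099222755
pull in case -0.08661470136148185 -0.007002394560691579
honey [ 0.737 -0.243  0.   ]
milk [ 0.728 -0.136  0.   ]
jam [ 0.735 -0.004  0.   ]
sugar [ 0.57  -0.411  0.   ]
saucer [0.368 0.335 0.   ]
cup [ 0.609  0.433 -0.   ]
spoonbowl [ 0.457 -0.349  0.   ]
spoonend [ 0.347 -0.394  0.   ]
teal1 near [ 0.393 -0.166  0.   ]
teal1 end [ 0.251 -0.115  0.   ]
D honey [ 0.738 -0.239  0.   ]
D milk [ 0.722 -0.137  0.   ]
D jam [ 0.736 -0.002  0.   ]
D spoonbowl [ 0.475 -0.337  0.   ]
D spoonend [ 0.369 -0.389  0.   ]
D tealbot [ 0.25  -0.138  0.   ]
D teal botR [ 0.427 -0.193  0.   ]
```

```bash
cat >> h.py <<'E'
from scipy.spatial.transform import Rotation as Ro
def plan(p,yaw,tilt=0,axis=(1,0,0),quiet=False):
    """deltas from the present pose to TCP p, tool y at world angle yaw, tool down then tilted about world axis"""
    s=sense(); R0=np.array(s["ee_rot"]); a=np.radians(yaw)
    y=np.array([np.cos(a),np.sin(a),0]); z=np.array([0,0,-1.]); Rt=np.c_[np.cross(y,z),y,z]
    Rt=Ro.from_rotvec(np.radians(tilt)*np.array(axis,float)).as_matrix()@Rt
    o=np.r_[Ro.from_matrix(R0.T@Rt).as_rotvec(),R0.T@(np.array(p)-s["tcp_pos"])*100]
    print("plan",o.round(3),"t",round(s["time_s"],2),"tcp",s["tcp_pos"].round(4),"F",np.round(s["wrist_force"],1),"w",round(s["gripper_width"]*87,1),"gf",round(s["gripper_force"],1),"j",np.round(s["joints"],0))
E
sed -i 's/,((115,-52,48),(98,283))\]/]/' fit.py; python3 fit.py | grep -E "case"; python3 -c "
from h import *
plan([.478,.209,.2],182.8)"
```

```text
case [0.562 0.213 0.051] 2.935233386540267
pull in case -0.08137084045337688 0.0006159681756607738
pull in case -0.08584219405217798 -0.0071145867591115765
plan [ 2.0000e-03 -1.0000e-03  1.0960e+00  3.4905e+01  2.3659e+01  4.1060e+00] t 0.1 tcp [0.2579 0.5687 0.2406] F [-0.1 -0.4 -0.8] w 87.0 gf 0.0 j [ 80.  22.   0.  -0. -68. -15.]
```

arm_command(deltas=[[0,0,1.1,34.9,23.7,4,-0.1],[0,0,1.1,34.9,23.7,4,-0.1],[0,0,1.1,34.9,23.7,4,-0.1],[0,0,1.1,34.9,23.7,4,-0.1],[0,0,1.1,34.9,23.7,4,-0.1],[0,0,1.1,34.9,23.7,4,-0.1],[0,0,1.1,34.9,23.7,4,-0.1],[0,0,1.1,34.9,23.7,4,-0.1]])

```text
time_s: 0.77
tcp_pos: [0.4315, 0.284, 0.2098]
ee_rot: [[0.139, -0.99, -0.0], [-0.99, -0.139, -0.0], [0.0, 0.0, -1.0]]
wrist_force: [0.2, -0.3, -0.3]
gripper_width: 0.572
gripper_force: 0.0
```

```bash
python3 -c "
from h import *
plan([.478,.209,.2],182.8)"
```

```text
plan [ 0.    -0.     0.09   8.074 -3.564  0.977] t 0.77 tcp [0.4315 0.284  0.2098] F [ 0.2 -0.3 -0.3] w 49.8 gf 0.0 j [ 51.  13. -17.  -0. -60. -43.]
```

arm_command(deltas=[[0,0,0.09,8.1,-3.6,1,-0.1],[0,0,0.09,8.1,-3.6,1,-0.1],[0,0,0.09,8.1,-3.6,1,-0.1],[0,0,0.09,8.1,-3.6,1,-0.1]])

```text
time_s: 1.1
tcp_pos: [0.479, 0.2086, 0.1992]
ee_rot: [[0.05, -0.999, -0.002], [-0.999, -0.05, -0.001], [0.001, 0.002, -1.0]]
wrist_force: [-0.5, 0.8, -0.3]
gripper_width: 0.551
gripper_force: 0.0
```

```bash
python3 -c "
from h import *
c=capture('wrist'); cv2.imwrite('pics/w1.png',c['pixels'])
import pickle; pickle.dump(c,open('w1.pkl','wb'))
plan([.478,.209,.072],182.8)
print(proj(c,[[.478,.209,.063],[.478,.209,.045]]))"
```

```text
plan [ 1.000e-03 -0.000e+00  4.000e-03  9.500e-02  6.000e-02  1.276e+01] t 1.15 tcp [0.4787 0.21   0.1996] F [ 0.4  0.1 -0.1] w 47.7 gf 0.0 j [ 41.  14. -17.  -0. -58. -38.]
[[314.96516502 231.74257932]
 [314.9214176  226.36513848]]
```

View pics/w1.png

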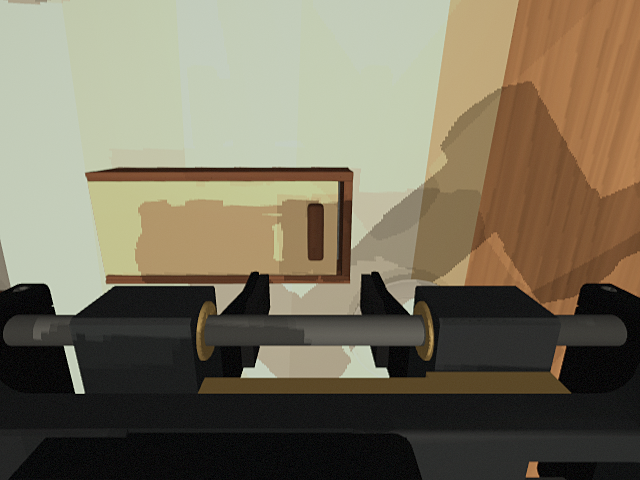

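The wrist picture shows the pull centred at (315,232), which matches the predicted pixel. I'll go down, grip it and draw the cover open.

arm_command(deltas=[[0,0,0,0,0,4,-0.1],[0,0,0,0,0,8,-0.1],[0,0,0,0.1,0.1,11,-0.1],[0,0,0,0.1,0.1,12.4,-0.1],[0,0,0,0.1,0.1,12.8,-0.1],[0,0,0,0.1,0.1,12.8,0.9],[0,0,0,0.1,0.1,12.8,0.9],[0,0,0,0.1,0.1,12.8,0.9]])

```text
time_s: 1.82
tcp_pos: [0.4783, 0.2114, 0.0737]
ee_rot: [[0.056, -0.998, 0.003], [-0.998, -0.056, 0.002], [-0.002, -0.003, -1.0]]
wrist_force: [-0.0, -0.2, 0.0]
gripper_width: 0.4
gripper_force: 0.0
```

arm_command(deltas=[[0,0,0,0,0,0,0.9],[0,0,0,0,0,0,0.9],[0,0,0,0,-0.5,0,0.9],[0,0,0,0,-1.5,0,0.9],[0,0,0,0,-3,0,0.9],[0,0,0,0,-4.5,0,0.9]])

```text
time_s: 2.32
tcp_pos: [0.5233, 0.2123, 0.0727]
ee_rot: [[0.055, -0.998, -0.0], [-0.998, -0.055, -0.0], [0.0, 0.0, -1.0]]
wrist_force: [-2.0, -0.2, 3.1]
gripper_width: 0.153
gripper_force: 30.0
```

arm_command(deltas=[[0,0,0,0,-2,0,0.9],[0,0,0,0,-4,0,0.9],[0,0,0,0,-6.5,0,0.9],[0,0,0,0,-9,0,0.9],[0,0,0,0,-11.5,0,0.9],[0,0,0,0,-12.7,0,0.9],[0,0,0,0,-13.3,0,0.9],[0,0,0,0,-13.3,0,0.9]])

```text
time_s: 2.98
tcp_pos: [0.6581, 0.2192, 0.0728]
ee_rot: [[0.054, -0.999, 0.003], [-0.999, -0.054, 0.0], [-0.0, -0.003, -1.0]]
wrist_force: [1.5, -2.4, 4.3]
gripper_width: 0.156
gripper_force: 30.0
```

arm_command(deltas=[[0,0,0,0,0,0,-0.2],[0,0,0,0,0,0,-0.2],[0,0,0,0,0,0,-0.2],[0,0,0,0,0,-4,-0.2],[0,0,0,0,0,-8,-0.2],[0,0,0,0,0,-12,-0.5],[0,0,0,0,0,-14,-0.5]])

```text
time_s: 3.57
tcp_pos: [0.6563, 0.2207, 0.2179]
ee_rot: [[0.057, -0.998, 0.007], [-0.998, -0.057, 0.003], [-0.002, -0.007, -1.0]]
wrist_force: [1.4, 0.9, 1.0]
gripper_width: 0.602
gripper_force: 0.0
```

```bash
python3 -c "
from h import *
plan([.527,-.163,.2],182)"
```

```text
plan [-7.0000e-03  2.0000e-03  2.2000e-02  3.7580e+01  1.5085e+01  1.5980e+00] t 3.57 tcp [0.6563 0.2207 0.2179] F [1.4 0.9 1. ] w 52.3 gf 0.0 j [ 32.  29.   9.   0. -69. -29.]
```

arm_command(deltas=[[0,0,0.02,37.6,15.1,1.6,-0.8],[0,0,0.02,37.6,15.1,1.6,-0.8],[0,0,0.02,37.6,15.1,1.6,-0.8],[0,0,0.02,37.6,15.1,1.6,-0.8],[0,0,0.02,37.6,15.1,1.6,-0.8],[0,0,0.02,37.6,15.1,1.6,-0.8],[0,0,0.02,37.6,15.1,1.6,-0.8],[0,0,0.02,37.6,15.1,1.6,-0.8]])

```text
time_s: 4.23
tcp_pos: [0.5464, -0.0967, 0.1987]
ee_rot: [[0.036, -0.999, -0.001], [-0.999, -0.036, 0.0], [-0.0, 0.001, -1.0]]
wrist_force: [-0.2, -0.7, 0.2]
gripper_width: 0.902
gripper_force: 0.0
```

```bash
python3 -c "
from h import *
plan([.527,-.163,.2],182)"
```

```text
plan [ 1.000e-03  0.000e+00  1.000e-03  6.552e+00  2.176e+00 -1.360e-01] t 4.23 tcp [ 0.5464 -0.0967  0.1987] F [-0.2 -0.7  0.2] w 78.5 gf 0.0 j [  7.  17. -13.  -0. -60.  -5.]
```

arm_command(deltas=[[0,0,0,3.5,1.1,0,-0.8],[0,0,0,6.5,2.2,0,-0.8],[0,0,0,6.5,2.2,0,-0.8],[0,0,0,6.5,2.2,0,-0.8]])

```text
time_s: 4.57
tcp_pos: [0.5273, -0.1623, 0.1986]
ee_rot: [[0.032, -0.999, -0.001], [-0.999, -0.032, 0.001], [-0.001, 0.001, -1.0]]
wrist_force: [0.7, 0.4, 0.0]
gripper_width: 0.901
gripper_force: 0.0
```

```bash
python3 -c "
from h import *
c=capture('wrist'); im=c['pixels'].copy()
from fit import P
q=proj(c,P([.527,-.163,1.605],[(a,b,60) for a in(-105,105) for b in(-30,30)]))
print(q.round())
for u,v in q: cv2.circle(im,(int(round(u)),int(round(v))),2,(0,255,0),-1)
cv2.imwrite('pics/w2.png',im)
import pickle; pickle.dump(c,open('w2.pkl','wb'))
plan([.527,-.163,.032],182)"
```

```text
[[275.  99.]
 [353.  99.]
 [283. 336.]
 [346. 336.]]
plan [ 0.0000e+00  1.0000e-03 -1.0000e-03  1.6900e-01  8.9000e-02  1.6672e+01] t 4.62 tcp [ 0.5279 -0.1614  0.1987] F [ 0.3 -1.5  0. ] w 78.3 gf 0.0 j [ -0.  17. -14.  -0. -59.   2.]
```

View pics/w2.png

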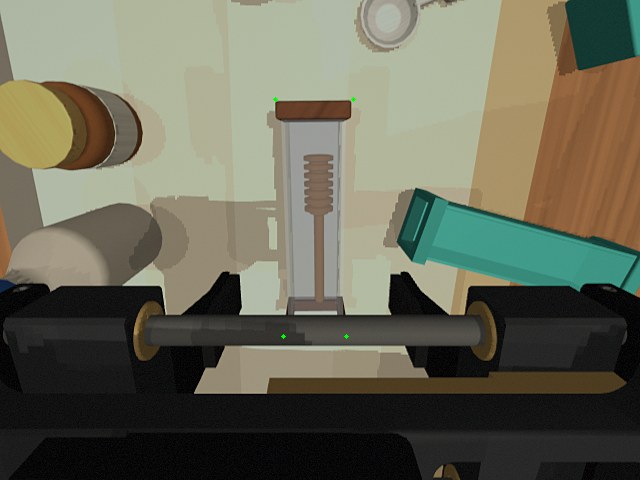

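Tube plug spans (276–351,110), as predicted, with the mouth collar at (315,305) and the dipper's head at (318,185). The teal look-alike's corner is at (398,255), so I'll narrow the jaws and go down.

arm_command(deltas=[[0,0,0,0.1,0.1,1,-0.52],[0,0,0,0.1,0.1,4,-0.52],[0,0,0,0.1,0.1,8,-0.52],[0,0,0,0.1,0.1,11.5,-0.52],[0,0,0,0.1,0.1,14.5,-0.52],[0,0,0,0.1,0.1,16.2,-0.52],[0,0,0,0.1,0.1,16.7,-0.52],[0,0,0,0.1,0.1,16.7,-0.1]])

```text
time_s: 5.28
tcp_pos: [0.5267, -0.1612, 0.03]
ee_rot: [[0.037, -0.999, -0.004], [-0.999, -0.037, 0.0], [-0.0, 0.004, -1.0]]
wrist_force: [-0.5, -0.1, -0.1]
gripper_width: 0.735
gripper_force: 0.0
```

arm_command(deltas=[[0,0,0,0,0,0,0.5],[0,0,0,0,0,0,0.5],[0,0,0,0,0,0,0.5],[0,0,0,0,0,0,0.5],[0,0,0,0,0,0,0.5]])

```text
time_s: 5.7
tcp_pos: [0.5286, -0.1622, 0.0333]
ee_rot: [[0.035, -0.999, 0.003], [-0.999, -0.035, 0.0], [0.0, -0.003, -1.0]]
wrist_force: [-0.3, 3.5, 3.5]
gripper_width: 0.596
gripper_force: 30.0
```

```bash
python3 -c "
from h import *
s=sense();p=s['tcp_pos']
plan([p[0],p[1],.15],182)
plan([p[0],p[1],.17],182,-28)"
```

```text
plan [-3.000e-03 -0.000e+00  0.000e+00  1.000e-03 -3.300e-02 -1.167e+01] t 5.7 tcp [ 0.5286 -0.1622  0.0333] F [-0.3  3.5  3.5] w 51.8 gf 30.0 j [ -0.  29. -24.  -0. -37.   2.]
plan [-2.000e-02  4.880e-01 -0.000e+00  1.000e-03 -3.900e-02 -1.367e+01] t 5.7 tcp [ 0.5286 -0.1622  0.0333] F [-0.3  3.5  3.5] w 51.8 gf 30.0 j [ -0.  29. -24.  -0. -37.   2.]
```

arm_command(deltas=[[0,0,0,0,0,-1.5,0.5],[0,0,0,0,0,-4,0.5],[0,0,0,0,0,-7,0.5],[0,0,0,0,0,-10,0.5],[0,0,0,0,0,-12.5,0.5],[0,0.05,0,0,0,-13.7,0.5],[0,0.1,0,0,0,-13.7,0.5],[0,0.15,0,0,0,-13.7,0.5]])

```text
time_s: 6.37
tcp_pos: [0.5279, -0.1627, 0.1704]
ee_rot: [[0.033, -0.999, 0.009], [-0.988, -0.034, -0.151], [0.151, -0.004, -0.989]]
wrist_force: [-0.6, -0.1, -2.4]
gripper_width: 0.596
gripper_force: 30.0
```

```bash
python3 -c "
from h import *
plan([.528,-.162,.17],182,-27)"
```

```text
plan [-0.019  0.319 -0.003 -0.073 -0.013  0.032] t 6.37 tcp [ 0.5279 -0.1627  0.1704] F [-0.6 -0.1 -2.4] w 51.8 gf 30.0 j [  4.  18. -22.  11. -51.  -9.]
```

arm_command(deltas=[[0,0.05,0,0,0,0,0.5],[0,0.1,0,0,0,0,0.5],[0,0.15,0,0,0,0,0.5],[0,0.2,0,0,0,0,0.5],[0,0.24,0,0,0,0,0.5],[0,0.28,0,0,0,0,0.5],[0,0.3,0,0,0,0,0.5],[0,0.3,0,0,0,0,0.5]])

```text
time_s: 7.03
tcp_pos: [0.5267, -0.1622, 0.1682]
ee_rot: [[0.033, -0.999, 0.014], [-0.9, -0.036, -0.435], [0.435, 0.002, -0.9]]
wrist_force: [-0.4, 0.2, -1.6]
gripper_width: 0.599
gripper_force: 30.0
```

arm_command(deltas=[[0,0,0,0,0,0,0.5],[0,0,0,0,0,0,0.5],[0,0,0,0,0,0,0.5],[0,0,0,0,0,0,0.5],[0,0,0,0,0,0,0.5],[0,0,0,0,0,0,0.5]])

```text
time_s: 7.53
tcp_pos: [0.5277, -0.1625, 0.169]
ee_rot: [[0.031, -0.999, 0.015], [-0.9, -0.035, -0.435], [0.435, -0.0, -0.901]]
wrist_force: [-0.4, 0.6, -2.5]
gripper_width: 0.599
gripper_force: 30.0
```

```bash
python3 -c "
from h import *
o=[]
for n,P in(('scene',(.528,-.13,.15)),('side',(.528,-.13,.15))):
    c=capture(n); u,v=proj(c,[P])[0].astype(int); x=max(u-100,0);y=max(v-75,0)
    o.append(cv2.convertScaleAbs(cv2.resize(c['pixels'][y:y+150,x:x+200],None,fx=2,fy=2,interpolation=cv2.INTER_CUBIC),alpha=1.3)); print(x,y)
cv2.imwrite('pics/t1.png',np.hstack([i[:300,:400] for i in o]))
plan([.528,-.162,.036],182)"
```

```text
187 143
262 134
plan [-0.    -0.45  -0.    -5.824 -0.039 11.953] t 7.63 tcp [ 0.5276 -0.1625  0.169 ] F [-0.6  0.3 -2.3] w 51.6 gf 30.0 j [ 10.  18. -33.  35. -49. -34.]
```

View pics/t1.png

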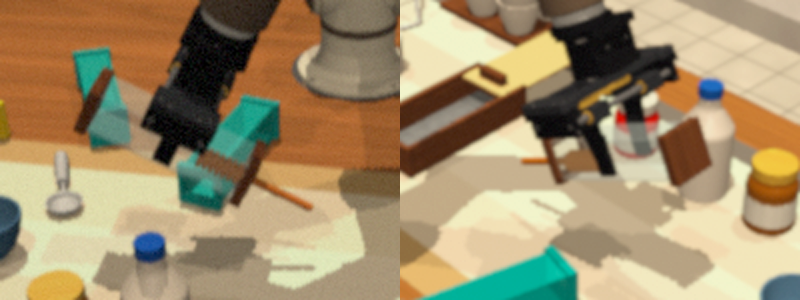

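The dipper's handle is out of the mouth, from (255,178) to its tip at (312,207) in the left crop, about 75 mm. The case is open, so I'll level the tube and set it down.

arm_command(deltas=[[0,-0.05,0,0,0,0,0.5],[0,-0.11,0,0,0,0,0.5],[0,-0.18,0,0,0,0,0.5],[0,-0.25,0,0,0,0,0.5],[0,-0.32,0,0,0,0,0.5],[0,-0.39,0,0,0,0,0.5],[0,-0.44,0,0,0,0,0.5],[0,-0.45,0,0,0,0,0.5]])

```text
time_s: 8.3
tcp_pos: [0.5283, -0.1634, 0.1694]
ee_rot: [[0.033, -0.999, 0.001], [-0.999, -0.033, 0.002], [-0.002, -0.001, -1.0]]
wrist_force: [-0.0, -0.7, -2.2]
gripper_width: 0.593
gripper_force: 30.0
```

```bash
python3 -c "
from h import *
plan([.528,-.162,.034],182)"
```

```text
plan [-1.0000e-03  2.0000e-03 -2.0000e-03 -1.1300e-01  4.5000e-02  1.3544e+01] t 8.3 tcp [ 0.5283 -0.1634  0.1694] F [-0.  -0.7 -2.2] w 51.6 gf 30.0 j [ -0.  19. -16.  -0. -56.   2.]
```

arm_command(deltas=[[0,0,0,0,0,2,0.5],[0,0,0,0,0,5,0.5],[0,0,0,0,0,8,0.5],[0,0,0,0,0,10.5,0.5],[0,0,0,0,0,12.2,0.5],[0,0,0,0,0,13.1,0.5],[0,0,0,0,0,13.5,0.5],[0,0,0,0,0,13.6,0.5]])

```text
time_s: 8.97
tcp_pos: [0.5275, -0.1622, 0.0334]
ee_rot: [[0.036, -0.999, -0.001], [-0.999, -0.036, -0.001], [0.001, 0.001, -1.0]]
wrist_force: [0.5, 0.3, -2.4]
gripper_width: 0.59
gripper_force: 30.0
```

```bash
python3 -c "
from h import *
plan([.528,-.162,.034],182)"
```

```text
plan [ 0.001 -0.001  0.001 -0.022 -0.053 -0.06 ] t 8.97 tcp [ 0.5275 -0.1622  0.0334] F [ 0.5  0.3 -2.4] w 51.3 gf 30.0 j [ -0.  29. -24.   0. -37.   2.]
```

arm_command(deltas=[[0,0,0,0,0,0.1,0.5],[0,0,0,0,0,0.15,0.5],[0,0,0,0,0,0.2,0.5],[0,0,0,0,0,0.2,0.5]])

```text
time_s: 9.3
tcp_pos: [0.5281, -0.1623, 0.0332]
ee_rot: [[0.036, -0.999, 0.001], [-0.999, -0.036, -0.001], [0.001, -0.001, -1.0]]
wrist_force: [-4.1, 1.6, 7.2]
gripper_width: 0.599
gripper_force: 30.0
```

arm_command(deltas=[[0,0,0,0,0,0,-0.5],[0,0,0,0,0,0,-0.52],[0,0,0,0,0,0,-0.52],[0,0,0,0,0,-1.5,-0.52],[0,0,0,0,0,-4.5,-0.52],[0,0,0,0,0,-8.5,-0.52],[0,0,0,0,0,-12.5,-0.52],[0,0,0,0,0,-16,-0.52]])

```text
time_s: 9.97
tcp_pos: [0.5281, -0.1627, 0.1938]
ee_rot: [[0.035, -0.999, 0.002], [-0.999, -0.035, -0.001], [0.001, -0.002, -1.0]]
wrist_force: [0.5, 0.3, -0.5]
gripper_width: 0.759
gripper_force: 0.0
```

arm_command(deltas=[[0,0,0,-4,0,0,-0.5],[0,0,0,-8,0,0,-0.3],[0,0,0,-12,0,0,-0.2],[0,0,0,-14,0,0,-0.2],[0,0,0,-14,0,0,-0.2],[0,0,0,-14,0,0,-0.2]])

```text
time_s: 10.47
tcp_pos: [0.5229, -0.0215, 0.1913]
ee_rot: [[0.037, -0.999, 0.001], [-0.999, -0.037, 0.0], [0.0, -0.001, -1.0]]
wrist_force: [-0.2, -0.5, 0.7]
gripper_width: 0.606
gripper_force: 0.0
```

```bash
python3 -c "
from h import *
c=capture('wrist'); im=c['pixels']
cv2.imwrite('pics/w3.png',im)
import pickle; pickle.dump(c,open('w3.pkl','wb'))
print(proj(c,[[.523,-.057,.021],[.521,.018,.021],[.523,-.057,.06]]))
plan([.522,-.018,.028],182)"
```

```text
[[315.68027915 184.08124104]
 [314.81161621 260.30941589]
 [315.76052473 190.65049154]]
plan [-0.0000e+00 -0.0000e+00  1.0000e-03 -4.4200e-01  7.8000e-02  1.6309e+01] t 10.52 tcp [ 0.5229 -0.0224  0.1911] F [ 0.1 -1.4 -0.1] w 52.4 gf 0.0 j [ 15.  15. -18.   0. -57. -13.]
```

View pics/w3.png

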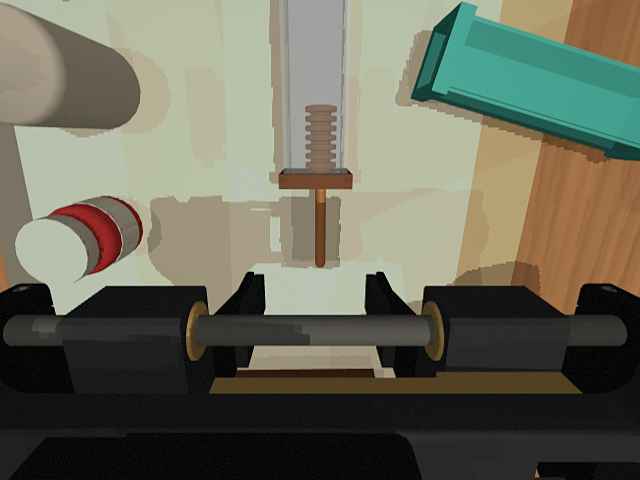

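The wrist picture shows the handle vertical at column 320, from the collar at row 187 to the tip at row 266, so x≈0.518 and tip y≈0.024. I'll grip it about 39 mm from the tip.

arm_command(deltas=[[0,0,0,-0.8,0.5,3,-0.2],[0,0,0,-0.8,0.5,7,-0.2],[0,0,0,-0.8,0.5,10.5,-0.2],[0,0,0,-0.8,0.5,13.5,-0.2],[0,0,0,-0.8,0.5,15.5,-0.2],[0,0,0,-0.8,0.5,16.2,-0.2],[0,0,0,-0.8,0.5,16.4,-0.2],[0,0,0,-0.8,0.5,16.4,0.4]])

```text
time_s: 11.18
tcp_pos: [0.518, -0.0153, 0.0271]
ee_rot: [[0.034, -0.999, 0.0], [-0.999, -0.034, -0.0], [0.0, -0.0, -1.0]]
wrist_force: [-0.2, -1.2, 0.1]
gripper_width: 0.575
gripper_force: 0.0
```

arm_command(deltas=[[0,0,0,0,0,0,0.98],[0,0,0,0,0,0,0.98],[0,0,0,0,0,0,0.98],[0,0,0,0,0,0,0.98],[0,0,0,0,0,0,0.98],[0,0,0,0,0,0,0.98]])

```text
time_s: 11.68
tcp_pos: [0.5176, -0.0146, 0.0273]
ee_rot: [[0.035, -0.999, 0.001], [-0.999, -0.035, 0.0], [-0.0, -0.001, -1.0]]
wrist_force: [0.2, -0.4, -0.4]
gripper_width: 0.156
gripper_force: 0.0
```

```bash
python3 -c "
from h import *
plan([.522,-.018,.028],182)"
```

```text
plan [-0.001  0.     0.     0.359 -0.426 -0.065] t 11.68 tcp [ 0.5176 -0.0146  0.0273] F [ 0.2 -0.4 -0.4] w 13.6 gf 0.0 j [ 16.  27. -29.   0. -34. -14.]
```

Still closing; hold, then lift 9 mm.

arm_command(deltas=[[0,0,0,0,0,0,0.98],[0,0,0,0,0,0,0.98],[0,0,0,0,0,0,0.98],[0,0,0,0,0,0,0.98],[0,0,0,0,0,0,0.98]])

```text
time_s: 12.1
tcp_pos: [0.5175, -0.0146, 0.0269]
ee_rot: [[0.035, -0.999, 0.0], [-0.999, -0.035, 0.0], [-0.0, -0.0, -1.0]]
wrist_force: [-0.6, -0.1, 0.1]
gripper_width: 0.102
gripper_force: 30.0
```

arm_command(deltas=[[0,0,0,0,0,-0.2,0.98],[0,0,0,0,0,-0.5,0.98],[0,0,0,0,0,-0.8,0.98],[0,0,0,0,0,-0.9,0.98],[0,0,0,0,0,-0.9,0.98],[0,0,0,0,0,-0.9,0.98]])

```text
time_s: 12.6
tcp_pos: [0.5175, -0.0146, 0.0361]
ee_rot: [[0.035, -0.999, 0.0], [-0.999, -0.035, 0.0], [-0.0, -0.0, -1.0]]
wrist_force: [-1.7, -0.8, -0.7]
gripper_width: 0.101
gripper_force: 30.0
```

```bash
python3 -c "
from h import *
c=capture('wrist'); s=capture('side')
u,v=proj(s,[[.52,-.05,.03]])[0].astype(int); print(u,v)
a=cv2.resize(c['pixels'][80:280,180:460],(400,286)); b=cv2.resize(s['pixels'][v-50:v+50,u-70:u+70],(400,286),interpolation=cv2.INTER_CUBIC)
cv2.imwrite('pics/g1.png',np.hstack([a,cv2.convertScaleAbs(b,alpha=1.3)]))
plan([.518,-.015,.036],182)"
```

```text
337 236
plan [ 0.     0.     0.     0.033 -0.063 -0.011] t 12.7 tcp [ 0.5174 -0.0147  0.0359] F [ 0.6 -0.7 -0.7] w 8.9 gf 30.0 j [ 16.  26. -29.  -0. -35. -14.]
```

View pics/g1.png

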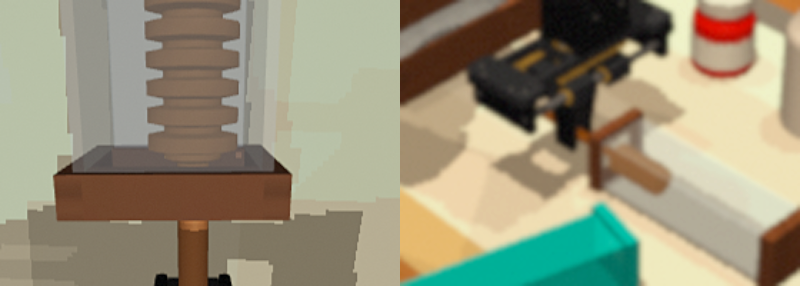

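The head has lifted clear of the sill, with the handle held and the dipper level. I'll draw it straight out.

arm_command(deltas=[[0,0,0,-0.7,0,0,0.98],[0,0,0,-1.8,0,0,0.98],[0,0,0,-3.2,0,0,0.98],[0,0,0,-4.6,0,0,0.98],[0,0,0,-6,0,0,0.98],[0,0,0,-7.4,0,0,0.98],[0,0,0,-8.5,0,0,0.98],[0,0,0,-8.8,0,0,0.98]])

```text
time_s: 13.37
tcp_pos: [0.5145, 0.0754, 0.036]
ee_rot: [[0.038, -0.999, 0.001], [-0.999, -0.038, 0.0], [-0.0, -0.001, -1.0]]
wrist_force: [0.0, -0.3, 0.4]
gripper_width: 0.1
gripper_force: 30.0
```

arm_command(deltas=[[0,0,0,-0.2,0,-0.5,0.98],[0,0,0,-0.2,0,-2,0.98],[0,0,0,-0.2,0,-5,0.98],[0,0,0,-0.2,0,-8,0.98],[0,0,0,-0.2,0,-10.5,0.98],[0,0,0,-0.2,0,-12,0.98],[0,0,0,-0.2,0,-12,0.98]])

```text
time_s: 13.95
tcp_pos: [0.5164, 0.0756, 0.1602]
ee_rot: [[0.035, -0.999, 0.008], [-0.999, -0.035, 0.003], [-0.003, -0.008, -1.0]]
wrist_force: [0.4, 0.4, -0.0]
gripper_width: 0.102
gripper_force: 30.0
```

```bash
python3 -c "
from h import *
plan([.515,.210,.15],272.8)"
```

```text
plan [-8.0000e-03 -4.0000e-03 -1.5850e+00 -1.3435e+01 -3.2400e-01  1.0530e+00] t 13.95 tcp [0.5164 0.0756 0.1602] F [ 0.4  0.4 -0. ] w 8.9 gf 30.0 j [ 26.  16. -21.   0. -52. -24.]
```

arm_command(deltas=[[0,0,-0.12,-2,0,0.5,0.98],[0,0,-0.24,-4,0.3,0.5,0.98],[0,0,-0.36,-6,0.5,0.5,0.98],[0,0,-0.48,-8,0.6,0.5,0.98],[0,0,-0.6,-10,0.6,0.5,0.98],[0,0,-0.72,-12,0.6,0.5,0.98],[0,0,-0.84,-13,0.6,0.5,0.98],[0,0,-0.96,-13.4,0.6,0.5,0.98]])

```text
time_s: 14.62
tcp_pos: [0.5031, 0.2099, 0.1498]
ee_rot: [[0.842, -0.539, -0.002], [-0.539, -0.842, -0.001], [-0.001, 0.002, -1.0]]
wrist_force: [0.2, 0.2, -0.5]
gripper_width: 0.107
gripper_force: 30.0
```

arm_command(deltas=[[0,0,-0.12,0,0,0,0.98],[0,0,-0.24,0,0,0,0.98],[0,0,-0.36,0,0,0,0.98],[0,0,-0.48,0,0,0,0.98],[0,0,-0.58,0,0,0,0.98],[0,0,-0.62,0,0,0,0.98],[0,0,-0.62,0,0,0,0.98],[0,0,-0.62,0,0,0,0.98]])

```text
time_s: 15.28
tcp_pos: [0.5032, 0.2084, 0.1501]
ee_rot: [[0.999, 0.042, -0.002], [0.042, -0.999, -0.001], [-0.002, 0.001, -1.0]]
wrist_force: [-0.4, -0.5, -0.4]
gripper_width: 0.105
gripper_force: 30.0
```

```bash
python3 -c "
from h import *
plan([.506,.210,.15],272.9)
plan([.506,.210,.026],272.9)
o=[]
for n in('scene','side'):
    c=capture(n); u,v=proj(c,[[.56,.21,.08]])[0].astype(int); print(u,v)
    o.append(cv2.convertScaleAbs(cv2.resize(c['pixels'][v-75:v+75,u-100:u+100],None,fx=2,fy=2,interpolation=cv2.INTER_CUBIC),alpha=1.3))
cv2.imwrite('pics/c1.png',np.hstack(o))"
```

```text
plan [ 0.001  0.002 -0.008  0.289 -0.148  0.012] t 15.28 tcp [0.5032 0.2084 0.1501] F [-0.4 -0.5 -0.4] w 9.2 gf 30.0 j [ 40.  19. -18.  -0. -53.  53.]
plan [ 1.0000e-03  2.0000e-03 -8.0000e-03  3.0800e-01 -1.5900e-01  1.2412e+01] t 15.28 tcp [0.5032 0.2084 0.1501] F [-0.4 -0.5 -0.4] w 9.2 gf 30.0 j [ 40.  19. -18.  -0. -53.  53.]
432 265
284 176
```

View pics/c1.png

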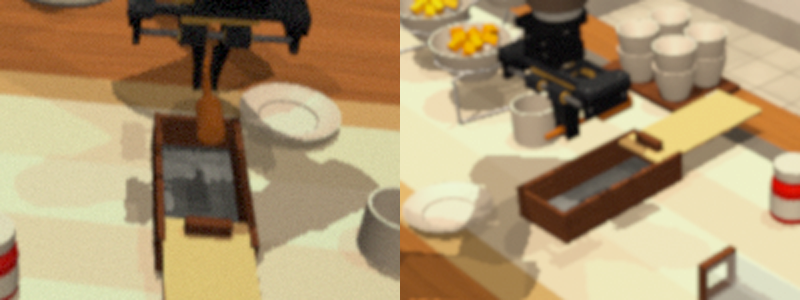

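The dipper hangs level over the open case, head towards the cover, tip towards the robot. I'll lower it.

arm_command(deltas=[[0,0,-0.008,0.3,-0.15,2,0.98],[0,0,-0.008,0.3,-0.15,5,0.98],[0,0,-0.008,0.3,-0.15,8,0.98],[0,0,-0.008,0.3,-0.15,10,0.98],[0,0,-0.008,0.3,-0.15,11.3,0.98],[0,0,-0.008,0.3,-0.15,12,0.98],[0,0,-0.008,0.3,-0.15,12.2,0.98],[0,0,-0.008,0.3,-0.15,12.2,0.98]])

```text
time_s: 16.05
tcp_pos: [0.5067, 0.2107, 0.0288]
ee_rot: [[0.999, 0.052, -0.0], [0.052, -0.999, -0.0], [-0.0, 0.0, -1.0]]
wrist_force: [-0.4, 0.4, 0.2]
gripper_width: 0.099
gripper_force: 30.0
```

arm_command(deltas=[[0,0,0,0,0,0.1,0.98],[0,0,0,0,0,0.15,0.98],[0,0,0,0,0,0.2,0.98],[0,0,0,0,0,0.2,0.98]])

```text
time_s: 16.38
tcp_pos: [0.5068, 0.2108, 0.0276]
ee_rot: [[0.999, 0.052, 0.001], [0.052, -0.999, 0.001], [0.001, -0.001, -1.0]]
wrist_force: [-0.2, 0.7, -1.0]
gripper_width: 0.1
gripper_force: 30.0
```

arm_command(deltas=[[0,0,0,0,0,0.05,0.98],[0,0,0,0,0,0.1,0.98],[0,0,0,0,0,0.15,0.98],[0,0,0,0,0,0.15,0.98]])

```text
time_s: 16.72
tcp_pos: [0.5065, 0.2106, 0.0254]
ee_rot: [[0.999, 0.052, -0.0], [0.052, -0.999, 0.0], [-0.0, -0.0, -1.0]]
wrist_force: [0.5, -0.3, -0.2]
gripper_width: 0.104
gripper_force: 30.0
```

arm_command(deltas=[[0,0,0,0,0,0.05,0.98],[0,0,0,0,0,0.1,0.98],[0,0,0,0,0,0.1,0.98],[0,0,0,0,0,0.1,0.98]])

```text
time_s: 17.05
tcp_pos: [0.5066, 0.2106, 0.0245]
ee_rot: [[0.999, 0.052, 0.0], [0.052, -0.999, -0.0], [0.0, 0.0, -1.0]]
wrist_force: [-0.1, -0.8, 0.5]
gripper_width: 0.104
gripper_force: 30.0
```

arm_command(deltas=[[0,0,0,0,0,0,0.7],[0,0,0,0,0,0,0.5],[0,0,0,0,0,0,0.3],[0,0,0,0,0,0,0.25],[0,0,0,0,0,0,0.25],[0,0,0,0,0,0,0.25]])

```text
time_s: 17.55
tcp_pos: [0.5067, 0.2107, 0.0245]
ee_rot: [[0.999, 0.052, 0.0], [0.052, -0.999, 0.0], [0.0, -0.0, -1.0]]
wrist_force: [-0.5, -0.2, 0.6]
gripper_width: 0.359
gripper_force: 0.4
```

arm_command(deltas=[[0,0,0,0,0,-1,0.25],[0,0,0,0,0,-3,0.25],[0,0,0,0,0,-6,0.25],[0,0,0,0,0,-10,0.25],[0,0,0,0,0,-14,0],[0,0,0,0,0,-17.5,0],[0,0,0,0,0,-17.5,0],[0,0,0,0,0,-17.5,0]])

```text
time_s: 18.22
tcp_pos: [0.5073, 0.2112, 0.2027]
ee_rot: [[0.999, 0.052, 0.005], [0.052, -0.999, 0.004], [0.005, -0.004, -1.0]]
wrist_force: [0.4, -0.2, -1.4]
gripper_width: 0.487
gripper_force: 0.0
```

```bash
python3 -c "
from h import *
o=[]
for n,P in(('scene',[.56,.21,.02]),('side',[.56,.21,.02]),('side',[.527,-.163,.03]),('wrist',None)):
    c=capture(n); u,v=(320,200) if P is None else proj(c,[P])[0].astype(int); 
    w,h=(320,200) if P is None else (80,60)
    o.append(cv2.convertScaleAbs(cv2.resize(c['pixels'][v-h:v+h,u-w:u+w],(400,300),interpolation=cv2.INTER_CUBIC),alpha=1.3))
cv2.imwrite('pics/c2.png',np.vstack([np.hstack(o[:2]),np.hstack(o[2:])]))
plan([.6565,.219,.20],182.9)"
```

```text
plan [ 4.0000e-03  1.0000e-03  1.5720e+00  1.5106e+01 -1.1900e-01 -2.3800e-01] t 18.42 tcp [0.5057 0.21   0.198 ] F [-1.2  0.2 -0.6] w 43.3 gf 0.0 j [ 40.  17. -14.  -0. -59.  53.]
```

View pics/c2.png

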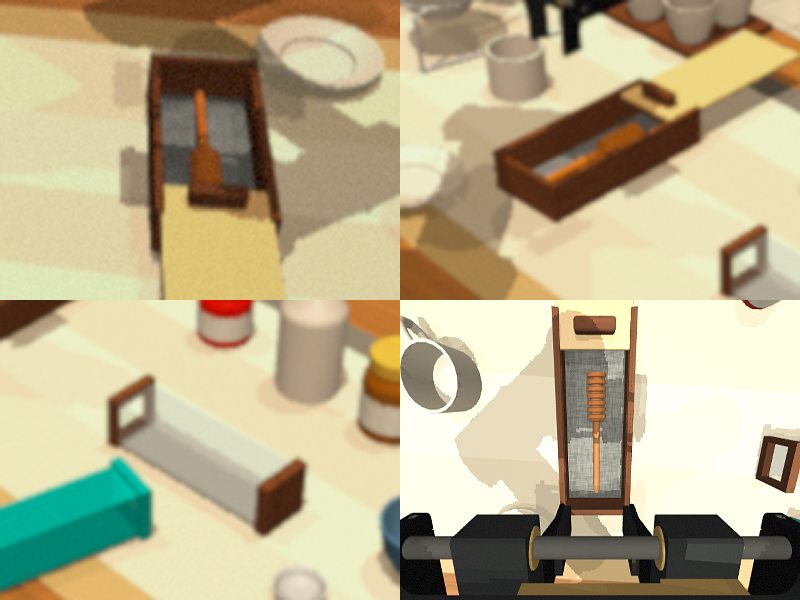

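The dipper lies in the case on its head, clear of the cover's edge, and the tube is empty and flat on the counter. Next I'll shut the cover.

arm_command(deltas=[[0,0,0.12,2,0,0,0],[0,0,0.24,4,0,0,0],[0,0,0.36,6,0,0,0],[0,0,0.48,8,0,0,0],[0,0,0.6,10,0,0,0],[0,0,0.72,12,0,0,0],[0,0,0.84,14,0,0,0],[0,0,0.96,15,0,0,0]])

```text
time_s: 19.08
tcp_pos: [0.6577, 0.218, 0.1966]
ee_rot: [[0.61, -0.792, -0.003], [-0.792, -0.61, -0.002], [-0.0, 0.004, -1.0]]
wrist_force: [0.6, 0.1, 0.4]
gripper_width: 0.499
gripper_force: 0.0
```

arm_command(deltas=[[0,0,0.12,0,0,0,0],[0,0,0.24,0,0,0,0],[0,0,0.36,0,0,0,0],[0,0,0.48,0,0,0,0],[0,0,0.58,0,0,0,0],[0,0,0.61,0,0,0,0],[0,0,0.61,0,0,0,0]])

```text
time_s: 19.67
tcp_pos: [0.6558, 0.2181, 0.1973]
ee_rot: [[0.052, -0.999, -0.003], [-0.999, -0.052, -0.002], [0.002, 0.003, -1.0]]
wrist_force: [-0.1, 1.1, -0.9]
gripper_width: 0.503
gripper_force: 0.0
```

```bash
python3 -c "
from h import *
plan([.658,.2192,.0725],182.9)"
```

```text
plan [ 3.0000e-03 -2.0000e-03  2.0000e-03 -1.1800e-01 -2.6900e-01  1.2477e+01] t 19.67 tcp [0.6558 0.2181 0.1973] F [-0.1  1.1 -0.9] w 43.7 gf 0.0 j [ 32.  30.   7.  -0. -67. -29.]
```

arm_command(deltas=[[0,0,0,-0.1,-0.2,4,0],[0,0,0,-0.1,-0.2,8,0],[0,0,0,-0.1,-0.2,11,0],[0,0,0,-0.1,-0.2,12.2,0],[0,0,0,-0.1,-0.2,12.5,0],[0,0,0,-0.1,-0.2,12.5,0.9],[0,0,0,-0.1,-0.2,12.5,0.9],[0,0,0,-0.1,-0.2,12.5,0.9]])

```text
time_s: 20.33
tcp_pos: [0.6598, 0.2203, 0.0771]
ee_rot: [[0.054, -0.999, 0.004], [-0.999, -0.054, 0.002], [-0.002, -0.004, -1.0]]
wrist_force: [-0.2, 0.0, 0.1]
gripper_width: 0.351
gripper_force: 0.0
```

arm_command(deltas=[[0,0,0,0,0,0,0.9],[0,0,0,0,0,0,0.9],[0,0,0,0,0.5,0,0.9],[0,0,0,0,1.5,0,0.9],[0,0,0,0,3.5,0,0.9],[0,0,0,0,5.5,0,0.9],[0,0,0,0,7.5,0,0.9],[0,0,0,0,9,0,0.9]])

```text
time_s: 21.0
tcp_pos: [0.5683, 0.2152, 0.0758]
ee_rot: [[0.054, -0.999, 0.004], [-0.999, -0.054, 0.002], [-0.002, -0.004, -1.0]]
wrist_force: [2.1, -0.3, -0.3]
gripper_width: 0.155
gripper_force: 30.0
```

```bash
python3 -c "
from h import *
plan([.478,.2093,.0725],182.9)"
```

```text
plan [-4.000e-03  2.000e-03  3.000e-03  1.030e-01  9.047e+00  2.990e-01] t 21.0 tcp [0.5683 0.2152 0.0758] F [ 2.1 -0.3 -0.3] w 13.5 gf 30.0 j [ 36.  29. -14.   0. -46. -33.]
```

Gripped; pushing shut.

arm_command(deltas=[[0,0,0,0,2,0,0.9],[0,0,0,0,4,0,0.9],[0,0,0,0,6,0,0.9],[0,0,0,0,7.5,0,0.9],[0,0,0,0,8.2,0,0.9],[0,0,0,0,8.6,0,0.9],[0,0,0,0,8.8,0,0.9],[0,0,0,0,8.8,0,0.9]])

```text
time_s: 21.67
tcp_pos: [0.4813, 0.2107, 0.0756]
ee_rot: [[0.054, -0.999, 0.002], [-0.999, -0.054, 0.001], [-0.001, -0.002, -1.0]]
wrist_force: [-1.6, 0.9, 8.2]
gripper_width: 0.154
gripper_force: 30.0
```

arm_command(deltas=[[0,0,0,0,0.2,0,0.9],[0,0,0,0,0.3,0,0.9],[0,0,0,0,0.4,0,0.9],[0,0,0,0,0.4,0,0.9]])

```text
time_s: 22.0
tcp_pos: [0.4783, 0.2106, 0.0757]
ee_rot: [[0.053, -0.999, 0.003], [-0.999, -0.053, 0.001], [-0.001, -0.003, -1.0]]
wrist_force: [-0.1, -0.1, 7.9]
gripper_width: 0.155
gripper_force: 30.0
```

arm_command(deltas=[[0,0,0,0,0.1,0,0.9],[0,0,0,0,0.2,0,0.9],[0,0,0,0,0.3,0,0.9],[0,0,0,0,0.3,0,0.9]])

```text
time_s: 22.33
tcp_pos: [0.4754, 0.2104, 0.0756]
ee_rot: [[0.053, -0.999, 0.003], [-0.999, -0.053, 0.001], [-0.001, -0.003, -1.0]]
wrist_force: [1.2, 1.1, 7.6]
gripper_width: 0.153
gripper_force: 30.0
```

arm_command(deltas=[[0,0,0,0,0.1,0,0.9],[0,0,0,0,0.2,0,0.9],[0,0,0,0,0.3,0,0.9],[0,0,0,0,0.3,0,0.9]])

```text
time_s: 22.67
tcp_pos: [0.4745, 0.2105, 0.0757]
ee_rot: [[0.054, -0.999, 0.007], [-0.999, -0.054, 0.002], [-0.002, -0.007, -1.0]]
wrist_force: [8.2, -2.6, 2.6]
gripper_width: 0.155
gripper_force: 30.0
```

arm_command(deltas=[[0,0,0,0,0,0,0.3],[0,0,0,0,0,0,0],[0,0,0,0,0,0,0],[0,0,0,0,0,0,0],[0,0,0,0,0,-3,0],[0,0,0,0,0,-7,0],[0,0,0,0,0,-11,0],[0,0,0,0,0,-13,0]])

```text
time_s: 23.33
tcp_pos: [0.4716, 0.2103, 0.2087]
ee_rot: [[0.054, -0.999, 0.005], [-0.999, -0.054, 0.003], [-0.002, -0.005, -1.0]]
wrist_force: [0.6, 0.1, -0.0]
gripper_width: 0.492
gripper_force: 0.0
```

arm_command(deltas=[[0,0,0,0,0,0,0],[0,0,0,0,0,0,0],[0,0,0,0,0,0,0]])

```text
time_s: 23.58
tcp_pos: [0.4694, 0.209, 0.2031]
ee_rot: [[0.053, -0.999, -0.003], [-0.999, -0.053, -0.001], [0.001, 0.003, -1.0]]
wrist_force: [-0.2, -0.2, -1.7]
gripper_width: 0.5
gripper_force: 0.0
```

```bash
python3 -c "
from h import *
plan([.478,.209,.2],182.9)
a=capture('wrist'); b=capture('scene'); print(proj(a,[[.4765,.2087,.063]]))
cv2.imwrite('pics/f1.png',np.hstack([cv2.resize(a['pixels'][100:400,60:460],(400,300)),cv2.convertScaleAbs(b['pixels'][120:420,130:530],alpha=1.3)]))"
```

```text
plan [ 0.003 -0.001  0.002  0.048 -0.858  0.307] t 23.58 tcp [0.4694 0.209  0.2031] F [-0.2 -0.2 -1.7] w 43.5 gf 0.0 j [ 42.  13. -18.  -0. -59. -39.]
[[305.48110479 229.25984759]]
```

View pics/f1.png

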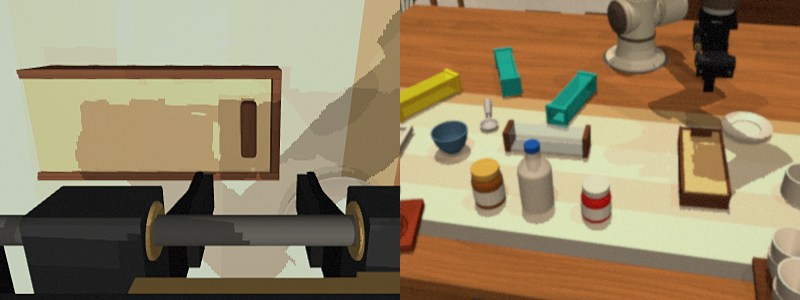

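The cover sits flush with the case's end: the dark gap seen at first is gone and the pull is at (308,229). The tube is flat and empty, and nothing else has moved.

```bash
python3 -c "
from station import finish_job
print(finish_job())"
```

```text
the job is handed in; nothing more can be done
None
```

The job is handed in: the honey dipper lies in the case with the cover shut, the empty tube is flat on the counter, and the final pictures show the other breakfast things still in place; the judge's result was not shown.

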